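# Close up the shelf row and clamp the bookend

### The job

Stand the two tall bound volumes from the table upright in the book rack, side by side with the two short ones and squared up with them, and let go of them. Then push the rack's sliding bookend leg by its grip bar up to the white length mark so that the row stands closed up and, keeping it there against its spring, slide the cam lever on the bar fully closed. Finish while still holding the bar at the mark, because the leg springs back if let go; do not close the cam before the leg is at the mark, do not topple a volume, and leave the other things on the table alone.

Things in the scene. Friction and masses are not known exactly. Their poses are not given: they have to be found in the camera images.
- rack: Grey steel book rack, fixed: tray 160 (x) x 370 (y), top at z = 12, with a 120 tall end wall at its +y end (inner face at y = +160). Origin: on the table, 160 from that face, middle of the tray's width. x runs across the row, y along it towards the end wall; 'rack x, y' below are in this frame. Room for the tall volumes: rack x = 0, y from +92 down to the bookend plate.
- vol_a: Tall bound volume standing upright on the table, 110 (its x) x 34 thick (its y) x 150 tall, about 0.3 kg. Origin: centre of its underside, z up.
- vol_b: The other tall bound volume, identical to vol_a (110 x 34 x 150 mm).
- old_a: Short volume already standing in the rack against the end wall, 110 x 34 thick x 105 tall, loose, 0.25 kg; origin centre of its underside (rack y about +143, z 12).
- old_b: Short volume standing next to old_a (rack y about +109), same size.
- leg (a joint): Sliding leg, carrying the bookend plate and the grip bar along rack y. In m: 0 = at the length mark; grows as it is drawn out towards rack -y. Starts 0.075 to 0.105, stops at -0.012 and 0.125. A spring (60 N/m about 0.09; 1.5 N friction) pulls it off the mark with about 4 N when let go, cam closed or not. Pressed tight against the four volumes it reads -0.002.
- plate (a point): Foot of the upright bookend plate on the leg, middle of its thickness, 14 above the table. Plate 110 wide (rack x), 6 thick, 80 tall (top 94 above the table). At the mark this point is at rack y = +19; in general +19 mm minus the leg's joint value. Axes as the rack's.
- cam (a joint): Cam lever of the leg's clamp: a black cross-piece riding on the grip bar, sliding along rack +x. In m: 0 = open, 0.028 = fully closed (end stop); starts 0 to 0.004, stays where left, about 2 N of friction. It travels with the leg.
- leg_bar (a point): On the centre line of the aluminium grip bar, on its free part (rack x = -36). The bar runs along rack x, 18 wide x 20 tall, centre 55 above the table, 87 behind the plate's middle (rack -y). Free from 37 towards rack -x of this point (a frame arm) to the open cam's near face 30 towards +x. Only a low tongue (top 21 above the table) lies beneath. Axes as the rack's.
- cam_face (a point): Centre of the cam cross-piece's near face, the one to push (faces rack -x), at rack x = -6 plus the cam's value. Cross-piece 66 wide (stands out 24 on either side of the bar), 12 thick, from 46 to 70 above the table, with a 34 wide thumb tab on top up to 81. Axes as the rack's.
- mark (a point): The length mark: a white line on each long edge of the tray top (this is the one at rack x = -69), at rack y = +19. The leg is at the mark when the dark pointers at the plate's foot line up with the white lines.
- flat_book: closed book lying flat, 150 x 110 x 28 mm. Bystander, to be left alone. Origin: centre of its underside.
- stamp: small turned wooden hand stamp, 32 across, 70 tall mm. Bystander, to be left alone. Origin: centre of its underside.
- ink_pad: flat black ink pad case, 75 x 110 x 18 mm. Bystander, to be left alone. Origin: centre of its underside.
- tape: roll of paper tape lying flat, 72 across, 20 tall mm. Bystander, to be left alone. Origin: centre of its underside.
- stapler: black stapler, 125 x 34 x 44 mm. Bystander, to be left alone. Origin: centre of its underside.
- mug: white mug, 80 across, 92 tall mm. Bystander, to be left alone. Origin: centre of its underside.
- card_tray: open wooden tray full of index cards, 150 x 100, 66 tall mm. Bystander, to be left alone. Origin: centre of its underside.
There are look-alikes about, which are no part of the job. What is shaped like the old_b but turquoise is not meant.

How it is judged:
On the way, in this order (a step that is already met when the one before it is completed fails the run):
1. both tall volumes stand upright in the rack between the short ones and the plate, released (angle between each of vol_a, vol_b's own z axis and vertical below 0.12 rad and angle between the y axis of each of vol_a, vol_b and the y axis of rack, either way round below 0.14 rad and x of vol_a in the frame of rack between -0.02 and 0.02 m and y of vol_a in the frame of rack between -0.08 and 0.085 m and z of each of vol_a, vol_b in the frame of rack below 0.018 m and x of vol_b in the frame of rack between -0.02 and 0.02 m and y of vol_b in the frame of rack between -0.08 and 0.085 m and contact force between the fingers and vol_a below 0.05 N and contact force between the fingers and vol_b below 0.05 N), for 0.2 s.
2. the leg is held by its bar at the length mark with the cam still open (value of joint leg between -0.006 and 0.005 m and contact force between the fingers and leg_c0 above 1 N and value of joint cam below 0.012 m), for 0.2 s.
3. the cam is slid fully closed while the leg is held at the mark (value of joint leg between -0.006 and 0.005 m and contact force between the fingers and leg_c0 above 1 N and value of joint cam above 0.024 m), for 0.2 s.
At the end, for the whole second after the job is handed in: Both tall volumes upright (0.12 rad), square (0.14 rad), centred across the rack within 20 mm, closed up beside the short ones, not touched; short ones in place; leg at rest at the mark (-6 to +5 mm), fingers on its bar with over 1 N; cam closed over 24 of 28 mm (all of step 3 and angle between each of vol_a, vol_b, old_a, old_b's own z axis and vertical below 0.12 rad and angle between the y axis of each of vol_a, vol_b and the y axis of rack, either way round below 0.14 rad and x of vol_a in the frame of rack between -0.02 and 0.02 m and y of vol_a in the frame of rack between 0.03 and 0.085 m and z of each of vol_a, vol_b in the frame of rack below 0.018 m and x of vol_b in the frame of rack between -0.02 and 0.02 m and y of vol_b in the frame of rack between 0.03 and 0.085 m and y of each of old_a, old_b in the frame of rack above 0.098 m and x of old_a in the frame of rack between -0.02 and 0.02 m and x of old_b in the frame of rack between -0.02 and 0.02 m and contact force between the fingers and vol_a below 0.05 N and contact force between the fingers and vol_b below 0.05 N and velocity of joint leg between -0.01 and 0.01 m/s); the arm keeps its last pose, push and grip.
It fails at once if the cam is closed past half way while the leg is more than 9 mm from the mark (value of joint cam above 0.015 m and (value of joint leg above 0.009 m or value of joint leg below -0.009 m)).
It fails at once if a volume is toppled (angle between any of vol_a, vol_b, old_a, old_b's own z axis and vertical above 0.6 rad).
It fails at once if a bystander is moved more than 25 mm or tipped (distance of any of flat_book, stamp, ink_pad, tape, stapler, mug, card_tray from where it was at the start of the episode above 0.025 m or angle between any of flat_book, stamp, ink_pad, tape, stapler, mug, card_tray's own z axis and vertical above 0.4 rad).
It also fails if it takes over 69 s, if anything falls off the work surface, if the arm or the gripper's body presses on something with over 40 N, if the wrist force passes 120 N, or if a joint passes its speed limit or range.

### The arm

A 6-joint arm with a two-finger parallel gripper is mounted at the origin on the work surface. World frame = base frame: x ahead of the robot, y to its left, z up, the work surface at z = 0. Lengths are in m, angles in rad, forces in N, time in s.
With the tool pointing down it reaches from about 0.375 to 0.975 m from the base axis. Payload 3.8 kg.
Tool frame: the origin (TCP) lies midway between the tips of the shut fingers; the grasp point (between the pads) lies 19 mm behind it; z points along the fingers, y is the line along which they close (so a half turn about z gives the same grasp; the last joint's range is limited). The gripper opens to 85 mm and grips with 20 to 120 N. Pads are 22 mm wide; open, the fingers measure 114 mm over their backs; the gripper's body (76 mm by 85 mm) begins 54 mm behind the grasp point. The pads swing forward as they close: fully open they stand 13 mm farther back than shut.
Start: joints at [-1.187, 0.264, 1.604, -0, 1.274, -0.037], TCP at [0.276, -0.616, 0.231] pointing down, gripper open.
Joint ranges: [-2.63, 2.63], [-0.94, 2.18], [0.31, 2.57], [-1.31, 4.45], [0, 2.66], [-2.55, 2.55]. Speed limits (rad/s): [2.57, 2.57, 3.14, 3.14, 3.14, 3.14].

### API

Orientations are given as a rotation vector (axis times angle).
In Python, from workcell import bot, cams gives the robot as it stands.
- The arm moves only by the tool play_rows, never from a script. Its argument "rows" is a list of rows, each a list of 2 entries, a list of its own where there are three numbers: the shift along the tool's x, y, z scaled (see below), then the turn, a rotation vector about the tool's x, y, z scaled (see below). A call has 1 to 20 rows; each row is the pose to reach, as a shift and turn from the pose commanded when the call began, along the tool's axes at that moment; what a row does not reach only later rows make up. The controller multiplies each number of a shift by 250 mm and each number of a turn by 45 degrees. A row lasts 1/12 s, in which the tool goes at most 41.7 mm and 7.16 degrees, less where a joint would pass 70% of its speed; a pose out of reach is approached as far as the arm can. A call with a number of a shift or a turn outside -1 to 1 is refused whole. A call with a gripper value outside its range is refused whole. "claw" is the opening, from -1 (shut) to 1 (fully open), set as the call begins (left out, the last holds). The fingers move at their own pace and stop on an object; "newtons" is the grip in N (left out, the last holds). Time passes only in rows, so rows that repeat a pose let the fingers close. It gives the time, the measured TCP pose, the force, the opening and the grip force at its end, in the units of the state.
- bot.read_state(): the state, without advancing time (a new reading comes with each control period).
- cams.read_camera(name): name is "scene" or "top" or "wrist"; returns a dict with "image" (480x640x3 uint8, red, green, blue), "K" (3x3 intrinsics, pixels), "T" (4x4, takes a point from camera to world coordinates); the wrist camera has in their place "mount" (4x4, takes a point from camera to tool coordinates, whose origin is the TCP and whose axes are the flange's). Camera axes: x right, y down, z forward; pixel columns grow to the right and rows downward; lengths in m; the calibration is good to about 2 mm. A picture is of the moment at which its call begins: read the wrist's pose just before it. There is no depth.
- bot.finish_job(): hands the job in; it is judged then, once.
The state is a dict: "time": time; "q": joint angles; "joint_vel": joint speeds; "joint_torque": joint torques, N m; "tool_pos": TCP position; "tcp_rot": TCP orientation; "wrist_force": force on the tool from outside, world axes, zero at the start; "torque": the same for the moment, N m; "width": opening from 0.0 (shut) to 1.0 (fully open); "grip_force": force on a finger pad.
Only numpy, scipy, OpenCV 4.12 (cv2) and the standard library are available. Lean on these libraries where they do the work, as an engineer would, in place of code of your own. Each camera call takes 0.05 s, during which the arm holds its last target. There are 200 camera calls.

## Working session

There is one attempt and no reset: what is moved stays moved. The work goes in short steps, Python scripts to look and compute and a tool call to move; the robot and the scene stay as the last step left them, time stands still between calls to the robot, and variables do not carry over. Pictures are saved under pics/ and viewed, at most 10 in all, crops included, and the job is handed in when it is done.

Besides the shell and the picture viewer there is one more tool, called after "Request:" by a JSON object that holds its "op" and its "data". play_rows: Moves the arm, as the interface text tells. Its arguments: {"type":"object","properties":{"rows":{"type":"array","items":{"type":"array"}},"claw":{"type":"number"},"newtons":{"type":"number"}},"required":["rows"]}

```bash
mkdir -p pics && python3 - <<'E'
from workcell import bot,cams
import cv2,numpy as np
s=bot.read_state();print(s)
for n in("scene","top"):
    c=cams.read_camera(n);cv2.imwrite(f"pics/{n}0.png",c["image"][:,:,::-1]);print(n,c["K"].tolist(),c["T"].round(4).tolist())
    np.savez(f"{n}0.npz",**c)
E
```

```text
{'time': 0.0, 'q': array([-1.18688353e+00,  2.64751490e-01,  1.60540244e+00, -9.63059474e-06,
        1.27370444e+00, -3.68918536e-02]), 'joint_vel': array([ 0.00250898,  0.00250992, -0.00092785, -0.00123437,  0.00110124,
       -0.00083325]), 'joint_torque': array([ 2.43269198e-03, -5.15108943e+01, -3.67317331e+01,  1.26094819e-04,
        1.28230458e-02, -8.48673238e-06]), 'tool_pos': array([ 0.2754545, -0.6154199,  0.2299478]), 'tcp_rot': array([-3.07012909e+00, -6.55670773e-01,  6.28224367e-04]), 'wrist_force': array([-0.64203724, -0.17849481,  0.18787458]), 'torque': array([-0.00553954, -0.06595803, -0.01467658]), 'grip_force': 0.0, 'width': 1.0023710582638303}
scene [[497.2703016651292, 0.0, 313.55849261873595], [0.0, 497.2703016651292, 240.33301877579223], [0.0, 0.0, 1.0]] [[0.1901, 0.738, -0.6475, 1.1443], [0.9816, -0.1543, 0.1124, -0.0934], [-0.017, -0.6569, -0.7538, 0.8251], [0.0, 0.0, 0.0, 1.0]]
top [[449.05548799340835, 0.0, 317.09829541516586], [0.0, 449.05548799340835, 238.5804872387115], [0.0, 0.0, 1.0]] [[0.005, -0.9871, 0.16, 0.362], [-0.9998, -0.0016, 0.0217, 0.0116], [-0.0212, -0.1601, -0.9869, 0.9736], [0.0, 0.0, 0.0, 1.0]]
```

View pics/scene0.png

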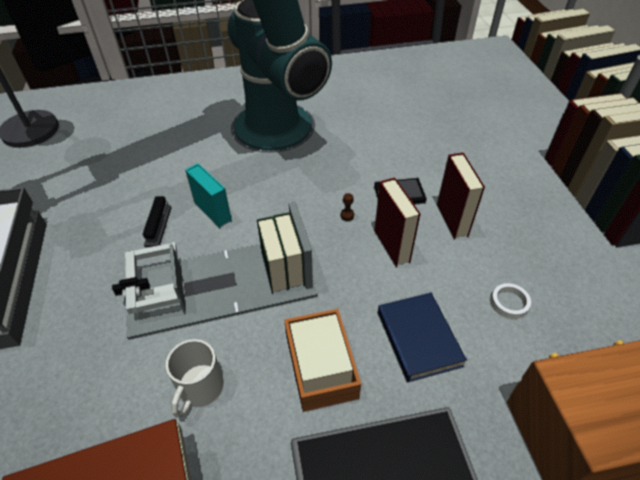

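View pics/top0.png

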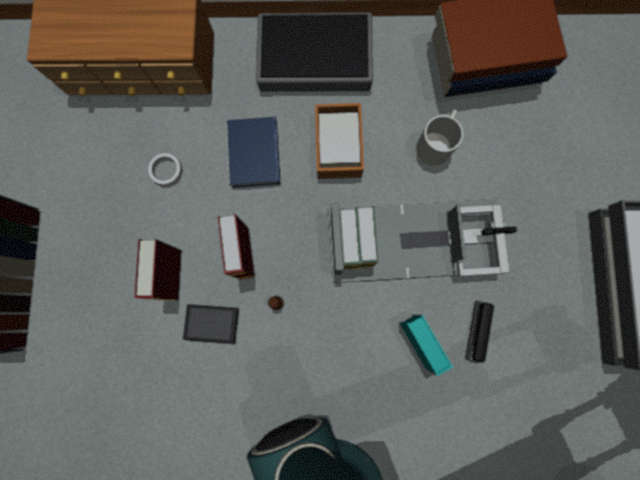

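The tall volumes are the two dark red books, at scene (397,222) and (462,195), top (236,245) and (158,270). Possible look-alikes are the turquoise book at scene (208,195), which is excluded, and the cream short volumes in the rack at (280,250). I'll check with one close crop.

```bash
python3 - <<'E'
import cv2,numpy as np
t=cv2.imread("pics/top0.png")
def up(a,k):return cv2.resize(a,None,fx=k,fy=k,interpolation=cv2.INTER_CUBIC)
out=np.zeros((600,800,3),np.uint8)
a=up(t[195:290,325:520],4);out[:380,:780]=a
out2=np.zeros((600,800,3),np.uint8)
s=cv2.imread("pics/scene0.png")
b=up(t[205:310,130:260],3);out2[:315,:390]=b
c=up(s[145:270,370:490],3);out2[:375,400:760]=c
d=up(s[230:345,110:220],2);out[380:,:][:220,:220]=d[:220]
cv2.imwrite("pics/c1.png",out);cv2.imwrite("pics/c2.png",out2)
E
```

```text
(no output)
```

View pics/c1.png

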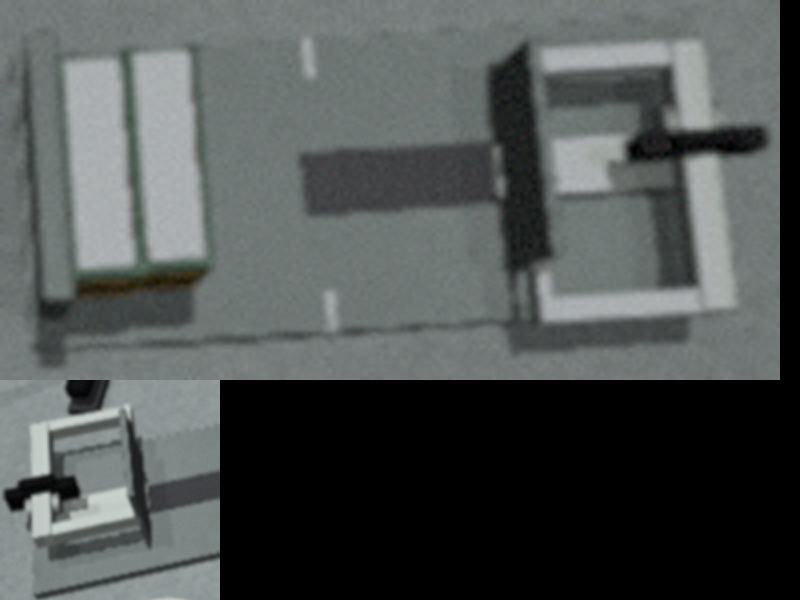

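View pics/c2.png

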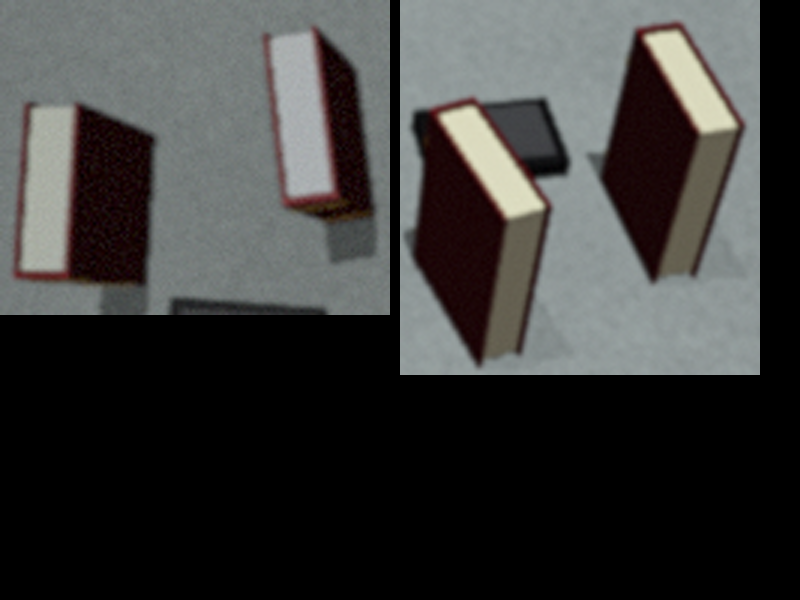

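Both are dark red with cream page blocks, so they match. Top-crop (c2) corners are vol1 (25,103),(78,103),(69,278),(15,276) and vol2 (265,35),(317,28),(338,195),(286,206). In c1 the mark lines are at (309,58),(331,311) and the bar is at x≈673–737.

```bash
cat > h.py <<'E'
import numpy as np,cv2
from scipy.optimize import least_squares
from scipy.spatial.transform import Rotation as R
def cam(n):
    d=np.load(n+"0.npz");return d["K"],d["T"]
def proj(K,T,P):
    p=(np.atleast_2d(P)-T[:3,3])@T[:3,:3];q=p@K.T;return q[:,:2]/q[:,2:]
def world(p,P):
    x,y,a=p;c,s=np.cos(a),np.sin(a);P=np.atleast_2d(np.array(P,float))
    return np.c_[x+c*P[:,0]-s*P[:,1],y+s*P[:,0]+c*P[:,1],P[:,2]]
def onplane(K,T,uv,z):
    d=T[:3,:3]@np.linalg.solve(K,[uv[0],uv[1],1]);return T[:3,3]+d*(z-T[2,3])/d[2]
E
python3 - <<'E'
from h import *
top=cam("top");sc=cam("scene")
def cr(l,k,ox,oy):return (np.array(l,float)+.5)/k-.5+[ox,oy]
h,w,t=.15,.055,.017
# order: (+x,+y),(+x,-y),(-x,-y),(-x,+y)
top4=[(w,t,h),(w,-t,h),(-w,-t,h),(-w,t,h)]
sc4=[(-w,-t,h),(-w,t,h),(w,t,h),(w,-t,h)]
V={1:([(25,103),(78,103),(69,278),(15,276)],[(154,135),(145,283)],[(638,28),(683,25),(742,127),(698,135)],[(655,280),(692,275),(603,183)]),
2:([(265,35),(317,28),(338,195),(286,206)],[(356,72),(372,215)],[(432,105),(478,100),(549,207),(503,218)],[(480,365),(520,352),(416,255)])}
for k,(a,b,c,d) in V.items():
    PT=top4+[(w,-t,0),(-w,-t,0)];uT=cr(a+b,3,130,205)
    PS=sc4+[(w,-t,0),(w,t,0),(-w,-t,0)];uS=cr(np.array(c+d)-[400,0],3,370,145)
    f=lambda p:np.r_[(proj(*top,world(p,PT))-uT).ravel(),(proj(*sc,world(p,PS))-uS).ravel()]
    r=least_squares(f,[.45,.3,0],loss="soft_l1");print(k,r.x.round(4),np.degrees(r.x[2]).round(2));print(f(r.x).round(1))
u=[(309,58),(331,311)];P=[(.069,.019,.012),(-.069,.019,.012)]
u+=[(62,57),(77,275),(195,47),(210,262)];P+=[(.055,.16,.117),(-.055,.16,.117),(.055,.092,.117),(-.055,.092,.117)]
u=cr(u,4,325,195)
f=lambda p:(proj(*top,world(p,P))-u).ravel()
r=least_squares(f,[.45,-.1,0],loss="soft_l1");rk=r.x;print("rack",rk.round(4),np.degrees(rk[2]),f(rk).round(1))
def rackf(uv,z):
    X=onplane(*top,uv,z);c,s=np.cos(rk[2]),np.sin(rk[2]);d=X[:2]-rk[:2];return np.array([c*d[0]+s*d[1],-s*d[0]+c*d[1]])*1e3
for n,uv,z in [("bar",(673,40),.065),("bar",(702,40),.065),("bar",(737,307),.065),("bar",(703,309),.065),("plate",(532,42),.094),("plate",(545,42),.094),("plate",(550,258),.094),("camtab L",(630,150),.07),("camR",(766,140),.07),("cam near",(700,158),.081),("cam far",(700,126),.081),("trayedge",(45,347),.012),("trayedge",(510,322),.012)]:
    print(n,rackf(cr([uv],4,325,195)[0],z).round(1))
E
```

```text
1 [ 0.4407  0.3486 -0.0025] -0.14
[ 0.1 -0.8  0.4 -0.7 -0.5  0.1 -0.9  0.7  0.6 -0.5  0.8  0.6 -0.4 -0.
 -0.1 -1.1  1.6 -0.4 -0.  -0.6 -0.7  1.3  1.7  0.7 -0.8 -1.1]
2 [0.4865 0.1928 0.1411] 8.09
[-0.4 -0.4  0.2 -0.6 -0.5  1.5 -1.4  0.4  0.7 -0.7  1.   1.  -0.4  0.5
 -0.2 -1.7  1.2 -0.7  0.1  0.1 -0.8  0.6  0.5  0.6 -0.6  0.7]
rack [ 0.5159 -0.1753  0.0573] 3.2845184379708345 [ 0.1 -0.1 -0.  -0.3 -0.9 -1.  -1.2  0.6  0.7 -0.4  1.1  1.9]
bar [  55.9 -158. ]
bar [  55.  -172.8]
bar [ -82.7 -174.1]
bar [ -82.8 -157.1]
plate [ 52.5 -77. ]
plate [ 52.2 -83.4]
plate [-55.9 -74.7]
camtab L [  -0.9 -128. ]
camR [   0.4 -196.8]
cam near [  -8.6 -158.2]
cam far [   7.6 -160.1]
trayedge [-80.7 172.5]
trayedge [-80.7 -75.2]
```

```bash
cat >> h.py <<'E'
RK=np.array([.5159,-.1753,.0573])
def rel(x,y,z,yaw,n=1):
    "scaled shift/turn from present pose to tool-down goal, tool x at yaw (deg)"
    from workcell import bot
    s=bot.read_state();p=np.array(s["tool_pos"]);R0=R.from_rotvec(s["tcp_rot"])
    a=np.radians(yaw);G=R.from_matrix(np.array([[np.cos(a),np.sin(a),0],[np.sin(a),-np.cos(a),0],[0,0,-1]]))
    d=R0.inv().apply(np.array([x,y,z])-p)/.25;t=np.degrees((R0.inv()*G).as_rotvec())/45
    print("t",round(s["time"],2),"at",p.round(4),"shift",d.round(3),"turn",t.round(3),"yaw",np.degrees(np.arctan2(*R0.as_matrix()[[1,0],0])).round(2),"F",np.round(s["wrist_force"],1),"w",round(s["width"],3),"g",round(s["grip_force"],1))
def rack(x,y):return world(RK,[(x/1e3,y/1e3,0)])[0,:2]
E
python3 -c "
from h import *
rel(.4865,.1928,.23,8.1);rel(.276+.08,-.616+.23,.23,8.1)"
```

```text
t 0.1 at [ 0.2755 -0.6155  0.23  ] shift [ 2.091 -2.606  0.006] turn [-0.003  0.     0.356] yaw 24.11 F [-1.2 -0.6  0.4] w 1.001 g 0.0
t 0.1 at [ 0.2755 -0.6155  0.23  ] shift [ 0.669 -0.706  0.002] turn [-0.003  0.     0.356] yaw 24.11 F [-1.2 -0.6  0.4] w 1.001 g 0.0
```

Request:
{"op": "play_rows", "data": {"rows": [[[0.2,-0.25,0],[0,0,0.15]],[[0.75,-0.93,0],[0,0,0.356]],[[0.75,-0.93,0],[0,0,0.356]],[[0.75,-0.93,0],[0,0,0.356]],[[0.75,-0.93,0],[0,0,0.356]],[[0.75,-0.93,0],[0,0,0.356]],[[0.75,-0.93,0],[0,0,0.356]],[[0.75,-0.93,0],[0,0,0.356]],[[0.75,-0.93,0],[0,0,0.356]]], "claw": 1}}

```text
time: 0.85
tool_pos: [0.3522, -0.3248, 0.231]
tcp_rot: [-3.133, -0.228, 0.0]
wrist_force: [-0.5, -0.5, 0.8]
width: 1.001
grip_force: 0.0
```

Request:
{"op": "play_rows", "data": {"rows": [[[0.41,-0.98,0],[0,0,0]],[[0.41,-0.98,0],[0,0,0]],[[0.41,-0.98,0],[0,0,0]],[[0.41,-0.98,0],[0,0,0]],[[0.41,-0.98,0],[0,0,0]],[[0.41,-0.98,0],[0,0,0]],[[0.41,-0.98,0],[0,0,0]]]}}

```text
time: 1.43
tool_pos: [0.4201, -0.0677, 0.2314]
tcp_rot: [-3.132, -0.224, -0.002]
wrist_force: [0.0, 0.1, -0.1]
width: 0.997
grip_force: 0.0
```

Request:
{"op": "play_rows", "data": {"rows": [[[0.38,-0.9,0],[0,0,0]],[[0.38,-0.9,0],[0,0,0]],[[0.38,-0.9,0],[0,0,0]],[[0.38,-0.9,0],[0,0,0]],[[0.38,-0.9,0],[0,0,0]],[[0.38,-0.9,0],[0,0,0]],[[0.38,-0.9,0],[0,0,0]],[[0.38,-0.9,0],[0,0,0]],[[0.38,-0.9,0],[0,0,0]]]}}

```text
time: 2.18
tool_pos: [0.4818, 0.1648, 0.2307]
tcp_rot: [3.133, 0.221, -0.002]
wrist_force: [-0.9, -0.3, -0.3]
width: 1.001
grip_force: 0.0
```

```bash
python3 - <<'E'
from h import *
from workcell import bot,cams
rel(.4865,.1928,.23,8.1)
s=bot.read_state();c=cams.read_camera("wrist");cv2.imwrite("pics/w1.png",c["image"][:,:,::-1])
M=np.eye(4);M[:3,:3]=R.from_rotvec(s["tcp_rot"]).as_matrix();M[:3,3]=s["tool_pos"]
T=M@c["mount"];print(c["mount"].round(3).tolist(),c["K"].round(1).tolist())
p=[.4865,.1928,.1411]
for z in(.15,0):print(proj(c["K"],T,world(p,[(.055,.017,z),(.055,-.017,z),(-.055,-.017,z),(-.055,.017,z)])).round())
E
```

```text
t 2.18 at [0.4818 0.1648 0.2307] shift [ 0.034 -0.108  0.003] turn [ 0.001  0.001 -0.   ] yaw 8.08 F [-0.9 -0.3 -0.3] w 1.001 g 0.0
[[0.0, -0.959, -0.284, 0.072], [1.0, 0.0, 0.0, 0.0], [-0.0, -0.284, 0.959, -0.143], [0.0, 0.0, 0.0, 1.0]] [[431.2, 0.0, 314.7], [0.0, 431.2, 246.2], [0.0, 0.0, 1.0]]
[[226. 136.]
 [294. 136.]
 [296. 333.]
 [237. 333.]]
[[261. 129.]
 [302. 129.]
 [303. 254.]
 [265. 254.]]
```

View pics/w1.png

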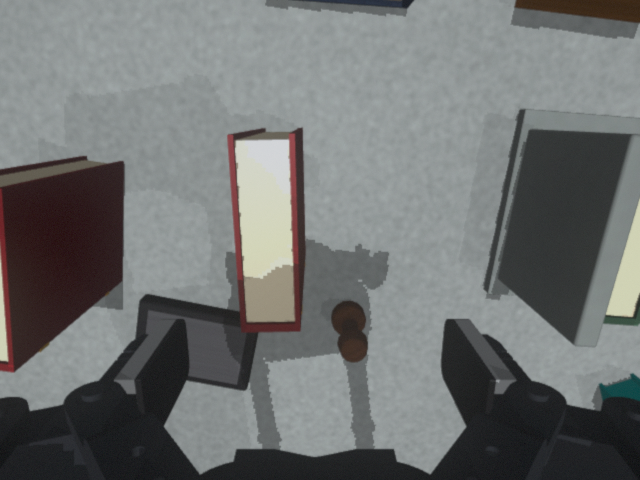

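The wrist view shows the dark red book centred at about (268,230). Its top corners, about (229,135),(302,131),(300,329),(240,331), are within 2 mm of the prediction. Fingers straddle after a small shift and are clear of the stamp (345,330).

Request:
{"op": "play_rows", "data": {"rows": [[[0.035,-0.1,0],[0,0,0]],[[0.035,-0.1,0],[0,0,0]],[[0.035,-0.1,0.1],[0,0,0]],[[0.035,-0.1,0.2],[0,0,0]],[[0.035,-0.1,0.3],[0,0,0]],[[0.035,-0.1,0.4],[0,0,0]],[[0.035,-0.1,0.47],[0,0,0]],[[0.035,-0.1,0.47],[0,0,0]],[[0.035,-0.1,0.47],[0,0,0]]]}}

```text
time: 2.98
tool_pos: [0.4857, 0.19, 0.113]
tcp_rot: [3.133, 0.219, -0.004]
wrist_force: [1.4, 0.1, -0.3]
width: 0.998
grip_force: 0.0
```

Request:
{"op": "play_rows", "data": {"rows": [[[0,0,0],[0,0,0]],[[0,0,0],[0,0,0]],[[0,0,0],[0,0,0]],[[0,0,0],[0,0,0]],[[0,0,0],[0,0,0]],[[0,0,0],[0,0,0]],[[0,0,0],[0,0,0]],[[0,0,0],[0,0,0]],[[0,0,0],[0,0,0]],[[0,0,0],[0,0,0]]], "claw": -1, "newtons": 50}}

```text
time: 3.82
tool_pos: [0.4876, 0.1922, 0.1153]
tcp_rot: [-3.133, -0.222, -0.004]
wrist_force: [-0.5, 0.4, 5.8]
width: 0.393
grip_force: 52.4
```

Request:
{"op": "play_rows", "data": {"rows": [[[0,0,-0.08],[0,0,0]],[[0,0,-0.2],[0,0,0]],[[0,0,-0.3],[0,0,0]],[[0,0,-0.4],[0,0,0]],[[0,0,-0.5],[0,0,0]],[[0,0,-0.6],[0,0,0]],[[0,0,-0.66],[0,0,0]],[[0,0,-0.66],[0,0,0]],[[0,0,-0.66],[0,0,0]]]}}

```text
time: 4.57
tool_pos: [0.4863, 0.1919, 0.2786]
tcp_rot: [-3.134, -0.222, -0.0]
wrist_force: [-0.6, 0.3, -3.8]
width: 0.39
grip_force: 51.5
```

```bash
python3 -c "
from h import *
x,y=rack(0,72);print(x,y)
rel(x,y,.28,3.28)"
```

```text
0.5117766572196168 -0.10341816610355953
t 4.57 at [0.4863 0.1919 0.2786] shift [-0.066  1.184 -0.006] turn [-0.    -0.     0.107] yaw 8.1 F [-0.6  0.3 -3.8] w 0.39 g 51.5
```

Request:
{"op": "play_rows", "data": {"rows": [[[0,0.08,0],[0,0,0.02]],[[-0.01,0.2,0],[0,0,0.05]],[[-0.02,0.34,0],[0,0,0.08]],[[-0.03,0.48,0],[0,0,0.107]],[[-0.04,0.62,0],[0,0,0.107]],[[-0.05,0.76,0],[0,0,0.107]],[[-0.055,0.88,0],[0,0,0.107]],[[-0.06,0.95,0],[0,0,0.107]],[[-0.06,0.98,0],[0,0,0.107]]]}}

```text
time: 5.32
tool_pos: [0.5044, -0.0553, 0.2755]
tcp_rot: [3.14, 0.085, -0.008]
wrist_force: [1.1, 0.4, -3.6]
width: 0.389
grip_force: 51.7
```

Request:
{"op": "play_rows", "data": {"rows": [[[-0.015,0.1,0],[0,0,0]],[[-0.02,0.18,0],[0,0,0]],[[-0.02,0.2,0],[0,0,0]],[[-0.02,0.2,0],[0,0,0]],[[-0.02,0.2,0],[0,0,0]]]}}

```text
time: 5.73
tool_pos: [0.5033, -0.1021, 0.2772]
tcp_rot: [-3.138, -0.089, 0.004]
wrist_force: [-0.6, 0.5, -3.0]
width: 0.392
grip_force: 51.8
```

```bash
python3 - <<'E'
from h import *
from workcell import bot,cams
x,y=rack(0,72)
rel(x,y,.28,3.28)
s=bot.read_state();c=cams.read_camera("wrist");cv2.imwrite("pics/w2.png",c["image"][:,:,::-1])
M=np.eye(4);M[:3,:3]=R.from_rotvec(s["tcp_rot"]).as_matrix();M[:3,3]=s["tool_pos"]
T=M@c["mount"]
print(proj(c["K"],T,world(RK,[(.055,.16,.117),(.055,.126,.117),(.055,.092,.117),(-.055,.092,.117),(.069,.019,.012),(-.069,.019,.012)])).round())
E
```

```text
t 5.73 at [ 0.5033 -0.1021  0.2772] shift [ 0.034  0.007 -0.011] turn [-0.002  0.003 -0.001] yaw 3.25 F [-0.6  0.5 -3. ] w 0.392 g 51.8
[[188. 131.]
 [238. 131.]
 [288. 131.]
 [290. 283.]
 [375. 112.]
 [370. 257.]]
```

View pics/w2.png

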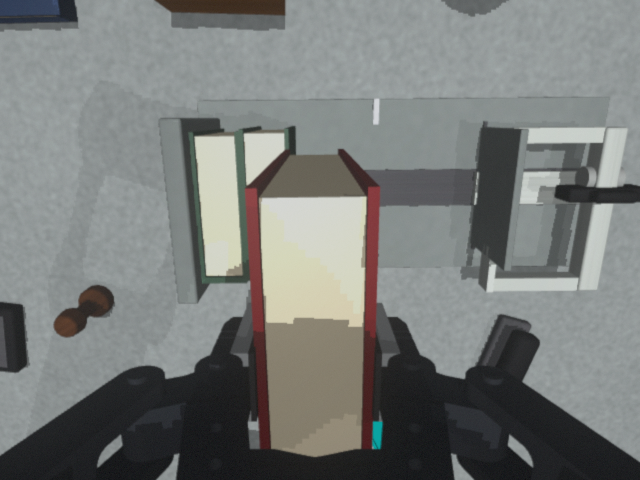

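The wrist view shows old_b's outer edge at pixel x≈294, 6 px beyond prediction, so there are small gaps in the row. The mark at (376,111) matches, and the held book is square. I'll place at rack y=66.

```bash
python3 -c "
from h import *
x,y=rack(0,66)
rel(x,y,.127,3.28)"
```

```text
t 5.78 at [ 0.5034 -0.1019  0.2776] shift [0.034 0.033 0.602] turn [-0.002  0.002  0.   ] yaw 3.3 F [ 0.7 -0.  -3.6] w 0.392 g 51.8
```

Request:
{"op": "play_rows", "data": {"rows": [[[0.034,0.033,0],[0,0,0]],[[0.034,0.033,0],[0,0,0]],[[0.034,0.033,0.08],[0,0,0]],[[0.034,0.033,0.16],[0,0,0]],[[0.034,0.033,0.24],[0,0,0]],[[0.034,0.033,0.32],[0,0,0]],[[0.034,0.033,0.4],[0,0,0]],[[0.034,0.033,0.48],[0,0,0]],[[0.034,0.033,0.53],[0,0,0]],[[0.034,0.033,0.56],[0,0,0]],[[0.034,0.033,0.58],[0,0,0]],[[0.034,0.033,0.59],[0,0,0]],[[0.034,0.033,0.59],[0,0,0]],[[0.034,0.033,0.59],[0,0,0]]]}}

```text
time: 6.95
tool_pos: [0.5137, -0.111, 0.1323]
tcp_rot: [3.14, 0.09, 0.003]
wrist_force: [0.4, -0.3, -3.3]
width: 0.392
grip_force: 51.8
```

```bash
python3 -c "
from h import *
x,y=rack(0,66)
rel(x,y,.126,3.28)"
```

```text
t 6.95 at [ 0.5137 -0.111   0.1323] shift [-0.006 -0.007  0.025] turn [ 0.001 -0.002 -0.   ] yaw 3.27 F [ 0.4 -0.3 -3.3] w 0.392 g 51.8
```

Request:
{"op": "play_rows", "data": {"rows": [[[0,0,0.008],[0,0,0]],[[0,0,0.012],[0,0,0]],[[0,0,0.016],[0,0,0]],[[0,0,0.016],[0,0,0]],[[0,0,0.016],[0,0,0]]]}}

```text
time: 7.37
tool_pos: [0.5129, -0.1109, 0.1274]
tcp_rot: [3.14, 0.09, 0.0]
wrist_force: [-0.2, 0.4, -3.8]
width: 0.394
grip_force: 51.9
```

Request:
{"op": "play_rows", "data": {"rows": [[[0,0,0.004],[0,0,0]],[[0,0,0.008],[0,0,0]],[[0,0,0.008],[0,0,0]],[[0,0,0.008],[0,0,0]]]}}

```text
time: 7.7
tool_pos: [0.5132, -0.111, 0.1274]
tcp_rot: [3.14, 0.09, 0.001]
wrist_force: [-5.0, 1.7, 8.5]
width: 0.39
grip_force: 53.4
```

Request:
{"op": "play_rows", "data": {"rows": [[[0,0,0],[0,0,0]],[[0,0,0],[0,0,0]],[[0,0,0],[0,0,0]],[[0,0,0],[0,0,0]],[[0,0,0],[0,0,0]],[[0,0,0],[0,0,0]]], "claw": 0.3}}

```text
time: 8.2
tool_pos: [0.5129, -0.1108, 0.1251]
tcp_rot: [-3.14, -0.09, 0.0]
wrist_force: [-0.1, -0.5, 0.1]
width: 0.65
grip_force: 0.0
```

Request:
{"op": "play_rows", "data": {"rows": [[[0,0,-0.08],[0,0,0]],[[0,0,-0.2],[0,0,0]],[[0,0,-0.35],[0,0,0]],[[0,0,-0.5],[0,0,0]],[[0,0,-0.56],[0,0,0]],[[0,0,-0.56],[0,0,0]],[[0,0,-0.56],[0,0,0]]]}}

```text
time: 8.78
tool_pos: [0.5136, -0.111, 0.2665]
tcp_rot: [3.14, 0.09, 0.004]
wrist_force: [0.0, 0.3, 0.2]
width: 0.652
grip_force: 0.0
```

```bash
python3 - <<'E'
from h import *
rel(.4407,.3486,.26,-.14)
E
```

```text
t 8.78 at [ 0.5136 -0.111   0.2665] shift [-0.186 -1.852  0.024] turn [ 0.001 -0.003  0.076] yaw 3.27 F [0.  0.3 0.2] w 0.652 g 0.0
```

Request:
{"op": "play_rows", "data": {"rows": [[[-0.093,-0.93,0],[0,0,0.076]],[[-0.093,-0.93,0],[0,0,0.076]],[[-0.093,-0.93,0],[0,0,0.076]],[[-0.093,-0.93,0],[0,0,0.076]],[[-0.093,-0.93,0],[0,0,0.076]],[[-0.093,-0.93,0],[0,0,0.076]],[[-0.093,-0.93,0],[0,0,0.076]]], "claw": 1}}

```text
time: 9.37
tool_pos: [0.4739, 0.124, 0.2625]
tcp_rot: [-3.14, -0.004, 0.008]
wrist_force: [0.5, -0.4, -0.3]
width: 0.999
grip_force: 0.0
```

Request:
{"op": "play_rows", "data": {"rows": [[[-0.14,-0.8,0.1],[0,0,0]],[[-0.14,-0.8,0.1],[0,0,0]],[[-0.14,-0.8,0.1],[0,0,0]],[[-0.14,-0.8,0.1],[0,0,0]],[[-0.14,-0.8,0.1],[0,0,0]],[[-0.14,-0.8,0.1],[0,0,0]],[[-0.14,-0.8,0.1],[0,0,0]],[[-0.14,-0.8,0.1],[0,0,0]]]}}

```text
time: 10.03
tool_pos: [0.4413, 0.3189, 0.2384]
tcp_rot: [3.139, -0.003, -0.004]
wrist_force: [-0.1, -0.2, 0.0]
width: 0.996
grip_force: 0.0
```

```bash
python3 - <<'E'
from h import *
from workcell import bot,cams
rel(.4407,.3486,.114,-.14)
s=bot.read_state();c=cams.read_camera("wrist");cv2.imwrite("pics/w3.png",c["image"][:,:,::-1])
M=np.eye(4);M[:3,:3]=R.from_rotvec(s["tcp_rot"]).as_matrix();M[:3,3]=s["tool_pos"]
T=M@c["mount"]
print(proj(c["K"],T,world([.4407,.3486,-.0025],[(.055,.017,.15),(.055,-.017,.15),(-.055,-.017,.15),(-.055,.017,.15)])).round())
E
```

```text
t 10.03 at [0.4413 0.3189 0.2384] shift [-0.001 -0.12   0.497] turn [0.003 0.003 0.001] yaw -0.11 F [-0.1 -0.2  0. ] w 0.996 g 0.0
[[225. 153.]
 [289. 153.]
 [292. 341.]
 [235. 341.]]
```

View pics/w3.png

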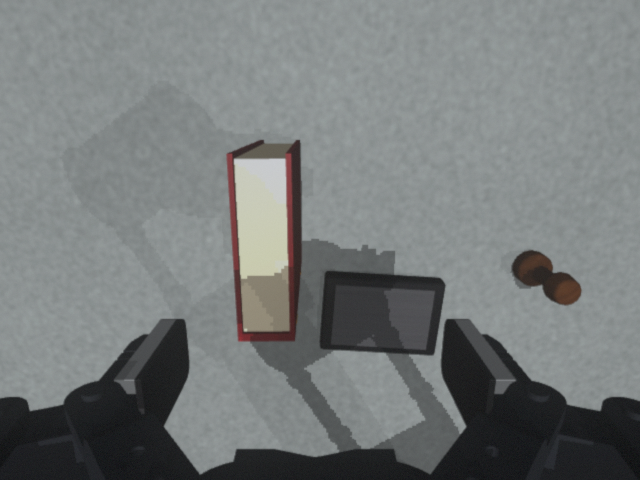

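The wrist view shows the second book with corners at (228,155),(291,153),(296,339),(238,340), about 1.3 mm off prediction. Nothing is in the fingers' way.

Request:
{"op": "play_rows", "data": {"rows": [[[0,-0.115,0],[0,0,0]],[[0,-0.115,0],[0,0,0]],[[0,-0.115,0.1],[0,0,0]],[[0,-0.115,0.2],[0,0,0]],[[0,-0.115,0.3],[0,0,0]],[[0,-0.115,0.4],[0,0,0]],[[0,-0.115,0.495],[0,0,0]],[[0,-0.115,0.495],[0,0,0]],[[0,-0.115,0.495],[0,0,0]]]}}

```text
time: 10.83
tool_pos: [0.4413, 0.3465, 0.1152]
tcp_rot: [3.139, -0.007, -0.005]
wrist_force: [1.1, -0.4, -0.3]
width: 0.996
grip_force: 0.0
```

Request:
{"op": "play_rows", "data": {"rows": [[[0,0,0],[0,0,0]],[[0,0,0],[0,0,0]],[[0,0,0],[0,0,0]],[[0,0,0],[0,0,0]],[[0,0,0],[0,0,0]],[[0,0,0],[0,0,0]],[[0,0,0],[0,0,0]],[[0,0,0],[0,0,0]],[[0,0,0],[0,0,0]],[[0,0,0],[0,0,0]]], "claw": -1, "newtons": 50}}

```text
time: 11.67
tool_pos: [0.443, 0.3493, 0.1182]
tcp_rot: [-3.141, 0.003, -0.004]
wrist_force: [0.6, -1.9, 5.6]
width: 0.386
grip_force: 51.0
```

Request:
{"op": "play_rows", "data": {"rows": [[[0,0,-0.08],[0,0,0]],[[0,0,-0.2],[0,0,0]],[[0,0,-0.32],[0,0,0]],[[0,0,-0.44],[0,0,0]],[[0,0,-0.56],[0,0,0]],[[0,0,-0.68],[0,0,0]],[[0,0,-0.76],[0,0,0]],[[0,0,-0.76],[0,0,0]],[[0,0,-0.76],[0,0,0]]]}}

```text
time: 12.42
tool_pos: [0.4421, 0.3491, 0.3069]
tcp_rot: [-3.14, 0.004, -0.002]
wrist_force: [-0.2, 0.4, -3.8]
width: 0.392
grip_force: 50.9
```

```bash
python3 -c "
from h import *
x,y=rack(0,4);print(x,y)
rel(x,y,.3,3.28)"
```

```text
0.5156709254010898 -0.1713065647835311
t 12.42 at [0.4421 0.3491 0.3069] shift [0.299 2.081 0.026] turn [-0.001 -0.002 -0.076] yaw -0.13 F [-0.2  0.4 -3.8] w 0.392 g 50.9
```

Request:
{"op": "play_rows", "data": {"rows": [[[0.01,0.07,0],[0,0,-0.02]],[[0.03,0.2,0],[0,0,-0.05]],[[0.05,0.34,0],[0,0,-0.076]],[[0.07,0.48,0],[0,0,-0.076]],[[0.09,0.62,0],[0,0,-0.076]],[[0.11,0.76,0],[0,0,-0.076]],[[0.13,0.88,0],[0,0,-0.076]],[[0.14,0.98,0],[0,0,-0.076]]]}}

```text
time: 13.08
tool_pos: [0.4747, 0.1013, 0.3027]
tcp_rot: [3.139, 0.089, -0.009]
wrist_force: [-0.0, -0.7, -3.8]
width: 0.392
grip_force: 51.3
```

Request:
{"op": "play_rows", "data": {"rows": [[[0.01,0.13,0],[0,0,0]],[[0.03,0.27,0],[0,0,0]],[[0.04,0.41,0],[0,0,0]],[[0.05,0.55,0],[0,0,0]],[[0.07,0.69,0],[0,0,0]],[[0.08,0.82,0],[0,0,0]],[[0.09,0.92,0],[0,0,0]],[[0.1,0.98,0],[0,0,0]],[[0.1,0.98,0],[0,0,0]],[[0.1,0.98,0],[0,0,0]]]}}

```text
time: 13.92
tool_pos: [0.5143, -0.1392, 0.304]
tcp_rot: [-3.138, -0.087, 0.006]
wrist_force: [0.0, -0.2, -3.6]
width: 0.39
grip_force: 51.4
```

```bash
python3 - <<'E'
from h import *
from workcell import bot,cams
x,y=rack(0,4)
rel(x,y,.132,3.28)
for n in["top","wrist"]:
    c=cams.read_camera(n);cv2.imwrite(f"pics/{n}4.png",c["image"][:,:,::-1])
a=cv2.imread("pics/wrist4.png");b=cv2.imread("pics/top4.png")[190:300,310:530]
o=np.zeros((600,800,3),np.uint8);o[:300,:400]=cv2.resize(a,(400,300));b=cv2.resize(b,None,fx=2.6,fy=2.6);o[300:300+b.shape[0],:b.shape[1]]=b;cv2.imwrite("pics/m4.png",o)
E
```

```text
t 13.92 at [ 0.5143 -0.1392  0.304 ] shift [0.001 0.13  0.688] turn [-0.003  0.005 -0.002] yaw 3.19 F [ 0.  -0.2 -3.6] w 0.39 g 51.4
```

View pics/m4.png

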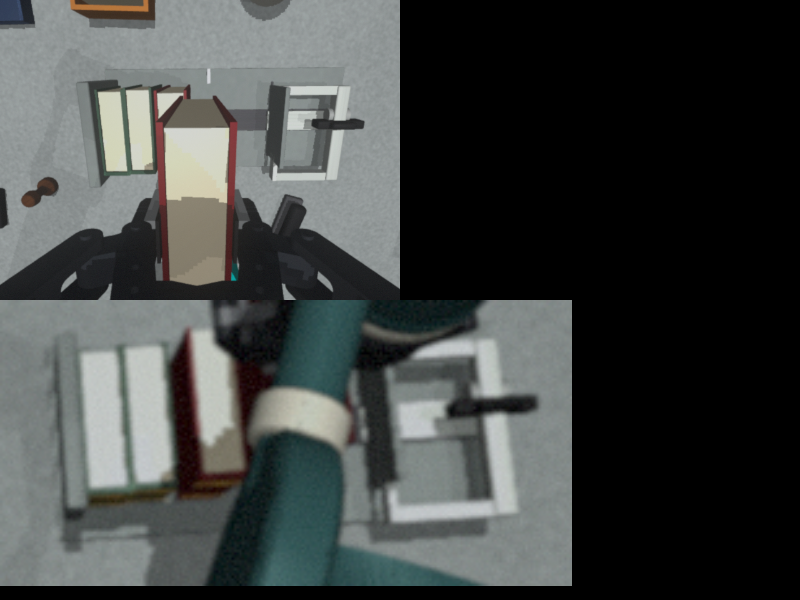

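The first tall book stands upright beside old_b (montage (170,90) and (205,410)). I'll move on and lower the second at rack y=4.

Request:
{"op": "play_rows", "data": {"rows": [[[0.001,0.07,0],[0,0,0]],[[0.001,0.13,0],[0,0,0]],[[0.001,0.13,0],[0,0,0]],[[0.001,0.13,0.08],[0,0,0]],[[0.001,0.13,0.17],[0,0,0]],[[0.001,0.13,0.26],[0,0,0]],[[0.001,0.13,0.35],[0,0,0]],[[0.001,0.13,0.44],[0,0,0]],[[0.001,0.13,0.53],[0,0,0]],[[0.001,0.13,0.6],[0,0,0]],[[0.001,0.13,0.64],[0,0,0]],[[0.001,0.13,0.66],[0,0,0]],[[0.001,0.13,0.67],[0,0,0]],[[0.001,0.13,0.68],[0,0,0]],[[0.001,0.13,0.68],[0,0,0]],[[0.001,0.13,0.68],[0,0,0]]]}}

```text
time: 15.35
tool_pos: [0.5182, -0.1721, 0.1377]
tcp_rot: [3.14, 0.09, 0.003]
wrist_force: [0.0, 0.4, -3.0]
width: 0.39
grip_force: 51.7
```

Request:
{"op": "play_rows", "data": {"rows": [[[0,0,0.006],[0,0,0]],[[0,0,0.012],[0,0,0]],[[0,0,0.012],[0,0,0]],[[0,0,0.012],[0,0,0]]]}}

```text
time: 15.68
tool_pos: [0.5174, -0.172, 0.1336]
tcp_rot: [-3.14, -0.089, -0.0]
wrist_force: [-0.5, 0.6, -2.5]
width: 0.389
grip_force: 51.7
```

Request:
{"op": "play_rows", "data": {"rows": [[[-0.005,0,0.006],[0,0,0]],[[-0.008,0,0.012],[0,0,0]],[[-0.008,0,0.012],[0,0,0]],[[-0.008,0,0.012],[0,0,0]]]}}

```text
time: 16.02
tool_pos: [0.5153, -0.172, 0.1304]
tcp_rot: [-3.14, -0.09, 0.0]
wrist_force: [0.8, -0.4, -3.5]
width: 0.389
grip_force: 51.8
```

Request:
{"op": "play_rows", "data": {"rows": [[[0,0,0.004],[0,0,0]],[[0,0,0.008],[0,0,0]],[[0,0,0.008],[0,0,0]],[[0,0,0.008],[0,0,0]]]}}

```text
time: 16.35
tool_pos: [0.5156, -0.1722, 0.1304]
tcp_rot: [3.14, 0.09, 0.0]
wrist_force: [-4.4, 0.8, 7.2]
width: 0.389
grip_force: 53.1
```

Request:
{"op": "play_rows", "data": {"rows": [[[0,0,0],[0,0,0]],[[0,0,0],[0,0,0]],[[0,0,0],[0,0,0]],[[0,0,0],[0,0,0]],[[0,0,0],[0,0,0]],[[0,0,0],[0,0,0]]], "claw": 0.1}}

```text
time: 16.85
tool_pos: [0.5155, -0.172, 0.1284]
tcp_rot: [-3.14, -0.09, 0.0]
wrist_force: [-0.9, 1.0, 0.3]
width: 0.549
grip_force: 0.0
```

Request:
{"op": "play_rows", "data": {"rows": [[[0,0,-0.06],[0,0,0]],[[0,0,-0.15],[0,0,0]],[[0,0,-0.28],[0,0,0]],[[0,0,-0.4],[0,0,0]],[[0,0,-0.44],[0,0,0]],[[0,0,-0.44],[0,0,0]],[[0,0,-0.44],[0,0,0]]]}}

```text
time: 17.43
tool_pos: [0.5155, -0.1721, 0.2384]
tcp_rot: [3.14, 0.09, 0.001]
wrist_force: [0.3, 1.1, -0.8]
width: 0.551
grip_force: 0.0
```

```bash
python3 - <<'E'
from h import *
from workcell import bot,cams
x,y=rack(-40,-165.5);print(x,y)
rel(x,y,.22,3.28)
E
```

```text
0.48544360936521946 -0.3428191280705032
t 17.43 at [ 0.5155 -0.1721  0.2384] shift [-0.159  0.675  0.074] turn [ 0.    -0.001 -0.   ] yaw 3.27 F [ 0.3  1.1 -0.8] w 0.551 g 0.0
```

Request:
{"op": "play_rows", "data": {"rows": [[[-0.02,0.12,0],[0,0,0]],[[-0.06,0.28,0],[0,0,0]],[[-0.1,0.43,0],[0,0,0]],[[-0.14,0.58,0],[0,0,0]],[[-0.159,0.675,0.07],[0,0,0]],[[-0.159,0.675,0.07],[0,0,0]],[[-0.159,0.675,0.07],[0,0,0]],[[-0.159,0.675,0.07],[0,0,0]]], "claw": 0.4}}

```text
time: 18.1
tool_pos: [0.4843, -0.3415, 0.2185]
tcp_rot: [-3.137, -0.089, 0.005]
wrist_force: [-0.0, 0.1, 0.0]
width: 0.698
grip_force: 0.0
```

```bash
python3 - <<'E'
from h import *
from workcell import bot,cams
x,y=rack(-40,-165.5)
rel(x,y,.12,3.28)
s=bot.read_state();c=cams.read_camera("wrist");cv2.imwrite("pics/w5.png",c["image"][:,:,::-1])
M=np.eye(4);M[:3,:3]=R.from_rotvec(s["tcp_rot"]).as_matrix();M[:3,3]=s["tool_pos"]
T=M@c["mount"]
print(proj(c["K"],T,world(RK,[(0,-.1565,.065),(0,-.1745,.065),(-.073,-.1565,.065),(-.073,-.1745,.065),(-.006,-.1655,.081)])).round())
b=cams.read_camera("top")["image"][190:300,310:530,::-1]
a=cv2.resize(c["image"][:,:,::-1],(440,330))
o=np.zeros((600,800,3),np.uint8);o[:330,:440]=a;b=cv2.resize(b,None,fx=2.4,fy=2.4);o[332:332+b.shape[0],:b.shape[1]]=b;cv2.imwrite("pics/m5.png",o)
E
```

```text
t 18.1 at [ 0.4843 -0.3415  0.2185] shift [0.005 0.007 0.394] turn [-0.004  0.004 -0.001] yaw 3.25 F [-0.   0.1  0. ] w 0.698 g 0.0
[[304. 165.]
 [330. 165.]
 [304. 267.]
 [329. 267.]
 [317. 177.]]
```

View pics/m5.png

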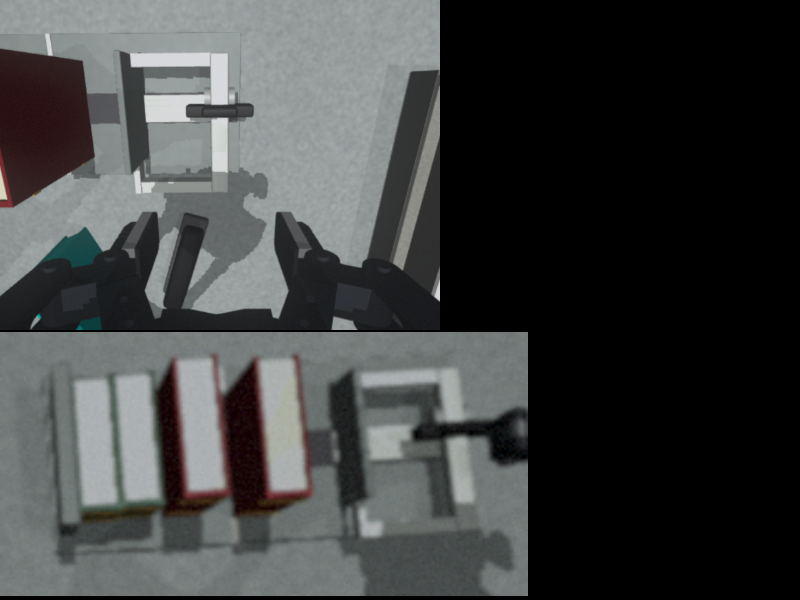

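The wrist picture shows the bar at (211–228, 60–190), which puts its centre 1.7 mm further toward -y than predicted. The cam face is at (215,118), so the cam is open at about 3 mm. The top view shows all four books standing, with the second tall book at (270,425) released.

Request:
{"op": "play_rows", "data": {"rows": [[[0.005,0.012,0.1],[0,0,0]],[[0.005,0.012,0.2],[0,0,0]],[[0.005,0.012,0.3],[0,0,0]],[[0.005,0.012,0.4],[0,0,0]],[[0.005,0.012,0.5],[0,0,0]],[[0.005,0.012,0.6],[0,0,0]],[[0.005,0.012,0.68],[0,0,0]],[[0.005,0.012,0.72],[0,0,0]],[[0.005,0.012,0.72],[0,0,0]],[[0.005,0.012,0.72],[0,0,0]]]}}

```text
time: 19.03
tool_pos: [0.4873, -0.3451, 0.0414]
tcp_rot: [-3.14, -0.092, -0.0]
wrist_force: [-0.4, -0.9, 0.1]
width: 0.702
grip_force: 0.0
```

Request:
{"op": "play_rows", "data": {"rows": [[[0,0,0],[0,0,0]],[[0,0,0],[0,0,0]],[[0,0,0],[0,0,0]],[[0,0,0],[0,0,0]],[[0,0,0],[0,0,0]],[[0,0,0],[0,0,0]],[[0,0,0],[0,0,0]],[[0,0,0],[0,0,0]]], "claw": -1, "newtons": 20}}

```text
time: 19.7
tool_pos: [0.4878, -0.3462, 0.0428]
tcp_rot: [3.139, 0.09, 0.003]
wrist_force: [-0.0, 1.7, 6.3]
width: 0.201
grip_force: 22.8
```

```bash
python3 - <<'E'
from h import *
x,y=rack(-40,19-87)
rel(x,y,.038,3.28)
E
```

```text
t 19.7 at [ 0.4878 -0.3462  0.0428] shift [-0.009 -0.404  0.018] turn [ 0.002 -0.003  0.   ] yaw 3.29 F [-0.   1.7  6.3] w 0.201 g 22.8
```

Request:
{"op": "play_rows", "data": {"rows": [[[-0.002,-0.02,0],[0,0,0]],[[-0.003,-0.045,0],[0,0,0]],[[-0.004,-0.07,0],[0,0,0]],[[-0.004,-0.095,0],[0,0,0]],[[-0.004,-0.12,0],[0,0,0]],[[-0.005,-0.145,0],[0,0,0]],[[-0.006,-0.17,0],[0,0,0]],[[-0.006,-0.19,0],[0,0,0]],[[-0.006,-0.21,0],[0,0,0]],[[-0.007,-0.23,0],[0,0,0]],[[-0.007,-0.25,0],[0,0,0]],[[-0.007,-0.27,0],[0,0,0]],[[-0.008,-0.29,0],[0,0,0]],[[-0.008,-0.31,0],[0,0,0]],[[-0.008,-0.33,0],[0,0,0]],[[-0.008,-0.35,0],[0,0,0]],[[-0.009,-0.365,0],[0,0,0]],[[-0.009,-0.37,0],[0,0,0]],[[-0.009,-0.37,0],[0,0,0]]]}}

```text
time: 21.28
tool_pos: [0.4819, -0.2556, 0.0427]
tcp_rot: [3.135, 0.091, 0.009]
wrist_force: [5.2, -7.0, 4.0]
width: 0.204
grip_force: 22.7
```

```bash
python3 - <<'E'
from h import *
from workcell import bot,cams
x,y=rack(-40,19-87)
rel(x,y,.043,3.28)
a=cams.read_camera("scene")["image"][200:350,100:350,::-1];cv2.imwrite("pics/s6.png",a)
b=cams.read_camera("top")["image"][190:300,310:530,::-1]
o=np.zeros((600,800,3),np.uint8);a=cv2.resize(a,None,fx=2.1,fy=2.1,interpolation=2);o[:315,:525]=a;b=cv2.resize(b,None,fx=2.55,fy=2.55,interpolation=2);o[316:316+b.shape[0],:b.shape[1]]=b;cv2.imwrite("pics/m6.png",o)
E
```

```text
t 21.28 at [ 0.4819 -0.2556  0.0427] shift [-0.006 -0.041 -0.001] turn [ 0.007 -0.007  0.001] yaw 3.33 F [ 5.2 -7.   4. ] w 0.204 g 22.7
```

View pics/m6.png

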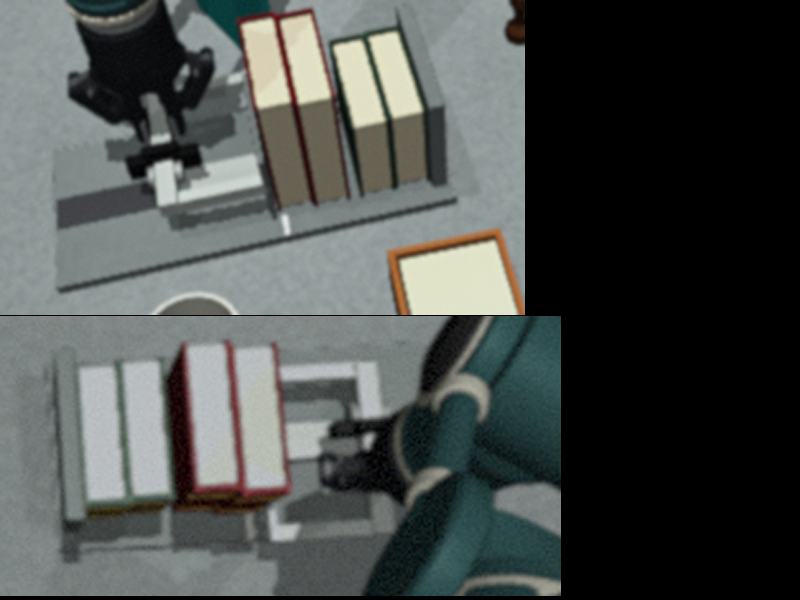

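The row is closing up. All books are upright, the tall pair is in contact, and the plate is about 10 mm short of the white mark at (287,222). I'll creep the rest.

Request:
{"op": "play_rows", "data": {"rows": [[[0,-0.012,0],[0,0,0]],[[0,-0.022,0],[0,0,0]],[[0,-0.032,0],[0,0,0]],[[0,-0.038,0],[0,0,0]],[[0,-0.038,0],[0,0,0]],[[0,-0.038,0],[0,0,0]]]}}

```text
time: 21.88
tool_pos: [0.4813, -0.2467, 0.0428]
tcp_rot: [3.134, 0.091, 0.009]
wrist_force: [3.3, -8.8, 3.4]
width: 0.21
grip_force: 22.8
```

Request:
{"op": "play_rows", "data": {"rows": [[[0,-0.004,0],[0,0,0]],[[0,-0.004,0],[0,0,0]],[[0,-0.004,0],[0,0,0]],[[0,-0.004,0],[0,0,0]]]}}

```text
time: 22.22
tool_pos: [0.4812, -0.2461, 0.0428]
tcp_rot: [3.134, 0.091, 0.009]
wrist_force: [3.6, -10.2, 2.6]
width: 0.206
grip_force: 22.8
```

Request:
{"op": "play_rows", "data": {"rows": [[[0,-0.004,0],[0,0,0]],[[0,-0.004,0],[0,0,0]],[[0,-0.004,0],[0,0,0]],[[0,-0.004,0],[0,0,0]]]}}

```text
time: 22.55
tool_pos: [0.4812, -0.246, 0.0427]
tcp_rot: [3.132, 0.091, 0.009]
wrist_force: [3.4, -13.5, 0.9]
width: 0.203
grip_force: 22.9
```

The force rose to 13.5 N while the position stalled, so the row is tight and the leg is at the mark. Next I'll slide along the bar (+x) against the cam.

Request:
{"op": "play_rows", "data": {"rows": [[[0.015,0,0],[0,0,0]],[[0.03,0,0],[0,0,0]],[[0.045,0,0],[0,0,0]],[[0.06,0,0],[0,0,0]],[[0.075,0,0],[0,0,0]],[[0.09,0,0],[0,0,0]],[[0.1,0,0],[0,0,0]],[[0.1,0,0],[0,0,0]]]}}

```text
time: 23.22
tool_pos: [0.4927, -0.2451, 0.0394]
tcp_rot: [3.135, 0.096, -0.033]
wrist_force: [-29.2, -25.1, 13.3]
width: 0.207
grip_force: 26.2
```

```bash
python3 - <<'E'
from h import *
x,y=rack(11,19-87)
rel(x,y,.043,3.28)
E
```

```text
t 23.22 at [ 0.4927 -0.2451  0.0394] shift [ 0.152 -0.001 -0.018] turn [0.006 0.027 0.005] yaw 3.52 F [-29.2 -25.1  13.3] w 0.207 g 26.2
```

Friction on the grip is too high: 29 N, with the tool sticking. I'll back off in x and loosen so only the rear finger pushes.

Request:
{"op": "play_rows", "data": {"rows": [[[-0.025,0,0],[0,0,0]],[[-0.05,0,0],[0,0,0]],[[-0.05,0,0],[0,0,0]]]}}

```text
time: 23.47
tool_pos: [0.4921, -0.2453, 0.0401]
tcp_rot: [3.133, 0.09, 0.008]
wrist_force: [7.6, -18.0, -15.0]
width: 0.207
grip_force: 23.2
```

Request:
{"op": "play_rows", "data": {"rows": [[[0,-0.008,0],[0,0,0]],[[0,-0.008,0],[0,0,0]],[[0,-0.008,0],[0,0,0]],[[0,-0.008,0],[0,0,0]],[[0,-0.008,0],[0,0,0]]], "claw": -0.48}}

```text
time: 23.88
tool_pos: [0.4916, -0.2431, 0.0403]
tcp_rot: [3.133, 0.092, 0.004]
wrist_force: [4.4, -17.2, -10.3]
width: 0.259
grip_force: 8.7
```

```bash
python3 - <<'E'
from h import *
from workcell import cams
x,y=rack(11,19-87)
rel(x,y,.043,3.28)
c=cams.read_camera("top")
cv2.imwrite("pics/t7.png",c["image"][:,:,::-1])
# bar far end & plate: intensity along rack-y lines at rack x=+48: bar z .065, old tops etc.
K,T=c["K"],c["T"];g=cv2.cvtColor(c["image"],cv2.COLOR_RGB2GRAY)
o=np.load("top0.npz")["image"];g0=cv2.cvtColor(o,cv2.COLOR_RGB2GRAY)
def prof(img,z,xs,ys):
    out=[]
    for Y in ys:
        uv=proj(K,T,world(RK,[(X,Y,z) for X in xs])).astype(np.float32)
        out.append(cv2.remap(img,uv[:,:1],uv[:,1:],1).mean())
    return np.array(out).round().astype(int)
xs=np.linspace(.035,.05,8)
d=np.arange(-.026,.027,.002)
print((d*1e3).round().astype(int).tolist())
print("bar0",prof(g0,.065,xs,-.1655+d).tolist());print("bar1",prof(g,.065,xs,-.068+d).tolist())
E
```

```text
t 23.88 at [ 0.4916 -0.2431  0.0403] shift [ 0.157  0.007 -0.01 ] turn [ 0.009 -0.003  0.001] yaw 3.35 F [  4.4 -17.2 -10.3] w 0.259 g 8.7
[-26, -24, -22, -20, -18, -16, -14, -12, -10, -8, -6, -4, -2, 0, 2, 4, 6, 8, 10, 12, 14, 16, 18, 20, 22, 24, 26]
bar0 [120, 121, 121, 120, 120, 119, 119, 118, 124, 141, 158, 167, 169, 170, 172, 172, 165, 147, 124, 110, 110, 115, 119, 120, 118, 119, 118]
bar1 [100, 118, 126, 128, 127, 126, 127, 125, 129, 143, 167, 184, 189, 189, 188, 190, 186, 174, 151, 133, 128, 131, 130, 132, 135, 136, 137]
```

Comparing bar edges with the first picture gives leg ≈ -1.3 mm, so it is at the mark with the cam open. Sliding on with the lighter push.

Request:
{"op": "play_rows", "data": {"rows": [[[0,0.006,0],[0,0,0]],[[0.01,0.006,0],[0,0,0]],[[0.02,0.006,0],[0,0,0]],[[0.03,0.006,0],[0,0,0]],[[0.04,0.006,0],[0,0,0]],[[0.05,0.006,0],[0,0,0]],[[0.06,0.006,0],[0,0,0]],[[0.07,0.006,0],[0,0,0]],[[0.08,0.006,0],[0,0,0]],[[0.08,0.006,0],[0,0,0]]]}}

```text
time: 24.77
tool_pos: [0.5064, -0.2421, 0.0394]
tcp_rot: [3.137, 0.092, -0.014]
wrist_force: [-9.4, -15.3, 0.7]
width: 0.261
grip_force: 7.5
```

```bash
cat > leg.py <<'E'
from h import *
from workcell import cams
x,y=rack(11,19-87)
rel(x,y,.043,3.28)
c=cams.read_camera("top")
K,T=c["K"],c["T"];g=cv2.cvtColor(c["image"],cv2.COLOR_RGB2GRAY)
d=np.arange(-.016,.018,.002);xs=np.linspace(.042,.052,8)
print([round(float(cv2.remap(g,*[np.float32(proj(K,T,world(RK,[(X,-.068+e,.065) for X in xs]))[:,[i]]) for i in(0,1)],1).mean())) for e in d])
# cam: dark cross-piece, along rack x, at y just in front of / behind bar
for Y in(-.068-.0285,-.068+.0285):
    X=np.arange(-.02,.05,.003);print("cam",Y,[(round(a*1e3),round(float(cv2.remap(g,*[np.float32(proj(K,T,world(RK,[(a,Y+e,.07) for e in(-.003,0,.003)]))[:,[i]]) for i in(0,1)],1).mean()))) for a in X])
E
python3 leg.py
```

```text
t 24.77 at [ 0.5064 -0.2421  0.0394] shift [ 0.097  0.007 -0.015] turn [0.004 0.011 0.002] yaw 3.37 F [ -9.4 -15.3   0.7] w 0.261 g 7.5
[102, 110, 116, 126, 147, 170, 184, 190, 191, 190, 190, 186, 175, 166, 168, 175, 177]
cam -0.0965 [(-20, 22), (-17, 19), (-14, 20), (-11, 20), (-8, 39), (-5, 78), (-2, 113), (1, 127), (4, 130), (7, 114), (10, 66), (13, 36), (16, 29), (19, 29), (22, 28), (25, 26), (28, 22), (31, 22), (34, 23), (37, 21), (40, 23), (43, 23), (46, 20), (49, 27)]
cam -0.03950000000000001 [(-20, 12), (-17, 14), (-14, 20), (-11, 20), (-8, 30), (-5, 43), (-2, 47), (1, 42), (4, 41), (7, 59), (10, 98), (13, 113), (16, 114), (19, 113), (22, 109), (25, 82), (28, 67), (31, 68), (34, 73), (37, 91), (40, 108), (43, 166), (46, 193), (49, 192)]
```

Request:
{"op": "play_rows", "data": {"rows": [[[0.01,0,0],[0,0,0]],[[0.02,0,0],[0,0,0]],[[0.03,0,0],[0,0,0]],[[0.04,0,0],[0,0,0]],[[0.05,0,0],[0,0,0]],[[0.06,0,0],[0,0,0]],[[0.07,0,0],[0,0,0]],[[0.08,0,0],[0,0,0]],[[0.08,0,0],[0,0,0]]]}}

```text
time: 25.57
tool_pos: [0.5258, -0.2409, 0.0391]
tcp_rot: [3.137, 0.092, -0.015]
wrist_force: [-9.6, -14.3, -0.2]
width: 0.261
grip_force: 7.1
```

```bash
python3 leg.py
```

```text
t 25.57 at [ 0.5258 -0.2409  0.0391] shift [ 0.019  0.008 -0.016] turn [0.003 0.012 0.002] yaw 3.36 F [ -9.6 -14.3  -0.2] w 0.261 g 7.1
[33, 50, 69, 72, 59, 35, 19, 10, 24, 52, 91, 126, 147, 158, 169, 177, 178]
cam -0.0965 [(-20, 71), (-17, 58), (-14, 49), (-11, 37), (-8, 31), (-5, 24), (-2, 24), (1, 27), (4, 21), (7, 23), (10, 24), (13, 25), (16, 18), (19, 24), (22, 30), (25, 65), (28, 108), (31, 125), (34, 128), (37, 124), (40, 88), (43, 44), (46, 32), (49, 29)]
cam -0.03950000000000001 [(-20, 96), (-17, 107), (-14, 105), (-11, 101), (-8, 84), (-5, 52), (-2, 16), (1, 15), (4, 14), (7, 18), (10, 22), (13, 30), (16, 42), (19, 45), (22, 45), (25, 43), (28, 51), (31, 65), (34, 77), (37, 91), (40, 109), (43, 166), (46, 193), (49, 192)]
```

Request:
{"op": "play_rows", "data": {"rows": [[[0.008,0,0],[0,0,0]],[[0.016,0,0],[0,0,0]],[[0.022,0,0],[0,0,0]],[[0.022,0,0],[0,0,0]],[[0.022,0,0],[0,0,0]]]}}

```text
time: 26.03
tool_pos: [0.5312, -0.2405, 0.039]
tcp_rot: [3.137, 0.092, -0.015]
wrist_force: [-10.2, -14.3, -0.4]
width: 0.257
grip_force: 7.0
```

Request:
{"op": "play_rows", "data": {"rows": [[[0.006,0,0],[0,0,0]],[[0.012,0,0],[0,0,0]],[[0.012,0,0],[0,0,0]],[[0.012,0,0],[0,0,0]]]}}

```text
time: 26.37
tool_pos: [0.5317, -0.2404, 0.039]
tcp_rot: [3.138, 0.093, -0.023]
wrist_force: [-17.5, -15.1, 6.3]
width: 0.255
grip_force: 9.8
```

```bash
python3 leg.py
```

```text
t 26.37 at [ 0.5317 -0.2404  0.039 ] shift [-0.004  0.008 -0.016] turn [0.002 0.019 0.002] yaw 3.38 F [-17.5 -15.1   6.3] w 0.255 g 9.8
[39, 49, 72, 74, 60, 38, 21, 14, 13, 11, 20, 42, 76, 122, 160, 178, 181]
cam -0.0965 [(-20, 85), (-17, 87), (-14, 83), (-11, 77), (-8, 68), (-5, 60), (-2, 49), (1, 42), (4, 29), (7, 25), (10, 24), (13, 22), (16, 23), (19, 23), (22, 23), (25, 22), (28, 20), (31, 25), (34, 41), (37, 77), (40, 112), (43, 125), (46, 130), (49, 121)]
cam -0.03950000000000001 [(-20, 100), (-17, 109), (-14, 106), (-11, 106), (-8, 107), (-5, 98), (-2, 80), (1, 50), (4, 16), (7, 15), (10, 15), (13, 22), (16, 19), (19, 22), (22, 37), (25, 44), (28, 45), (31, 46), (34, 57), (37, 90), (40, 110), (43, 167), (46, 192), (49, 192)]
```

The cam has stalled at its end stop: Fx rose to 17 N and the finger edge is at rack x≈+23. One numeric check of the leg, then hand in.

```bash
python3 - <<'E'
from h import *
from workcell import cams
for n in("top","scene"):
    c=cams.read_camera(n);K,T=c["K"],c["T"];g=cv2.cvtColor(c["image"],cv2.COLOR_RGB2GRAY)
    d=np.arange(-.018,.019,.002)
    for lab,z,x0,x1,yc in(("bar+",.065,.05,.054,-.068),("bar-",.065,-.07,-.06,-.068),("talltops",.162,.02,.045,.058)):
        dd=d*(2.5 if lab=="talltops" else 1)
        print(n,lab,[(round((yc+e)*1e3),round(float(cv2.remap(g,*[np.float32(proj(K,T,world(RK,[(X,yc+e,z) for X in np.linspace(x0,x1,6)]))[:,[i]]) for i in(0,1)],1).mean()))) for e in dd])
E
```

```text
top bar+ [(-86, 32), (-84, 28), (-82, 48), (-80, 70), (-78, 76), (-76, 60), (-74, 37), (-72, 22), (-70, 12), (-68, 11), (-66, 14), (-64, 47), (-62, 90), (-60, 128), (-58, 157), (-56, 176), (-54, 184), (-52, 185), (-50, 184)]
top bar- [(-86, 32), (-84, 32), (-82, 36), (-80, 36), (-78, 42), (-76, 46), (-74, 49), (-72, 52), (-70, 50), (-68, 50), (-66, 49), (-64, 49), (-62, 47), (-60, 44), (-58, 43), (-56, 38), (-54, 34), (-52, 29), (-50, 26)]
top talltops [(13, 145), (18, 146), (23, 136), (28, 125), (33, 191), (38, 192), (43, 192), (48, 192), (53, 188), (58, 95), (63, 150), (68, 194), (73, 194), (78, 194), (83, 193), (88, 183), (93, 66), (98, 46), (103, 160)]
scene bar+ [(-86, 45), (-84, 90), (-82, 142), (-80, 161), (-78, 175), (-76, 192), (-74, 203), (-72, 205), (-70, 204), (-68, 204), (-66, 205), (-64, 202), (-62, 190), (-60, 177), (-58, 188), (-56, 197), (-54, 197), (-52, 196), (-50, 196)]
scene bar- [(-86, 14), (-84, 13), (-82, 15), (-80, 13), (-78, 13), (-76, 14), (-74, 15), (-72, 13), (-70, 13), (-68, 14), (-66, 14), (-64, 13), (-62, 13), (-60, 13), (-58, 12), (-56, 10), (-54, 11), (-52, 10), (-50, 12)]
scene talltops [(13, 102), (18, 111), (23, 85), (28, 198), (33, 210), (38, 210), (43, 211), (48, 212), (53, 178), (58, 68), (63, 212), (68, 214), (73, 217), (78, 221), (83, 224), (88, 147), (93, 198), (98, 210), (103, 211)]
```

```bash
python3 -c "
from workcell import bot
print(bot.finish_job())"
```

```text
the job is handed in; nothing more can be done
None
```

I handed the job in at about 26 s of the 69 s limit: both tall volumes stand closed up beside the short ones, the leg is held at the mark (about -1 mm) by its bar, and the cam is pushed to its end stop; the hand-in returned no verdict, so I don't know the judged result.

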